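# Dip the gauge rod and present its tip

## Task

Open the blue lid of the grey case until it rests on its stop and leave it open, then take out the gauge rod by its orange handle. Push the rod tip first into the leaning guide tube on the white reservoir until the brass collar stops squarely against the tube's mouth, draw it right out again, and hold the rod level with its tip over the dark foam tray, 10 to 30 cm above the bench and touching nothing but the gripper. Finish holding it still like that; do not put it down or let go, and leave the beaker, flask, bottle and tray where they stand.

Things in the scene. Friction and masses are not known exactly. Their poses are not given: they have to be found in the camera images.
- gauge_case: Grey box, 180 (x) x 240 (y) x 65 mm high, fixed, walls and floor 6 mm. Origin: centre of its underside; x points to the hinge side. The rod lies in it along its +y, 25 mm towards the front (-x) of the middle, on two black rubber saddles 12 mm long, 41 mm high (36 mm behind and 120 mm ahead of the rod's origin); beside the handle 50 mm are free.
- case_lid (a joint): Hinge of the blue lid (180 x 240 x 8 mm, 0.18 kg): 0 closed, grows as it opens, 1.85 rad on its stop (leaning back past upright). Damped; below upright it sinks shut by itself when let go, past upright it sinks by itself onto the stop.
- lid_knob (a point): Middle of the round black knob on the lid, 22 mm across and 20 mm tall on a thinner 14 mm neck; 36 mm above the lid's underside (28 mm above its top face), 150 mm from the hinge line and 30 mm from the lid's free edge. Axes of the lid: x towards the hinge, z out of the lid's outer face (up when closed).
- lid_hinge (a point): Middle of the lid's hinge line (along the case's y), at the far top edge of the case, 65.5 mm above the bench.
- gauge: Gauge rod, 201 mm long, about 0.09 kg. Origin on its axis at the middle of the handle; x points along it to the tip. Orange handle 16 mm wide (y), 20 mm high (z), x = -45 to +40 mm; brass collar 42 mm in diameter, 40 to 46 mm; steel blade 10 mm in diameter, 46 mm to the round tip at 156 mm. At the start level in the closed case, z up, axis 36 mm above the bench.
- gauge_tip (a point): Tip of the gauge rod, 156 mm from its origin.
- gauge_collar (a point): Centre of the collar's face towards the tip, 46 mm from the rod's origin.
- reservoir: White box with steel top, 130 (x) x 120 (y) x 108 mm high plus a black filler cap to 125 mm, fixed. Origin: centre of its underside; the guide tube leaves its -y side.
- guide_tube: Steel guide tube, fixed to the reservoir. Origin at its lower closed end; z points along the tube axis up and outwards to the mouth, 35 degrees above level. 125 mm long, bore 18 mm, the last 25 mm flare to 32 mm inside (38 mm outside) at the mouth, 121 mm deep. The rod's blade (110 mm) does not reach the bottom: the collar stops on the mouth's rim.
- tube_mouth (a point): Centre of the guide tube's mouth, about 117 mm above the bench.
- tray: Dark grey shallow foam tray, 155 (x) x 110 (y) x 34 mm high, loose. Origin: centre of its underside.
- beaker: Clear upturned beaker, 59 x 63 x 69 mm, loose bystander. Origin: centre of its underside.
- flask: Small clear conical flask, 57 mm across, 76 mm high, loose bystander. Origin: centre of its underside.
- bottle: Small open clear plastic bottle, 51 mm across, 88 mm high, loose bystander. Origin: centre of its underside.
There are look-alikes about, which are no part of the job. What is shaped like the tray but pink is not meant.

How it is judged:
On the way, in this order (a step that is already met when the one before it is completed fails the run):
1. the lid is open on its stop (value of joint case_lid above 1.78 rad), for 0.2 s.
2. the rod is in the guide tube with the collar stopped against the mouth (z of gauge_collar in the frame of guide_tube below 0.1275 m and distance between gauge_collar and tube_mouth below 0.008 m and z of gauge_tip in the frame of guide_tube below 0.03 m and angle between the x axis of gauge and the z axis of guide_tube, either way round below 0.08 rad and contact force between gauge and reservoir above 0.3 N), for 0.1 s.
3. the rod is drawn right out of the tube (z of gauge_tip in the frame of guide_tube above 0.135 m), for 0.1 s.
At the end, for the whole second after the job is handed in: The lid is still on its stop (joint above 1.78 rad); the gripper holds the rod still, level within 0.15 rad, its tip over the tray's outline and 0.10 to 0.30 m above the bench, touching nothing else; tray and bystanders within 30 mm of where they stood and standing as they were (within 0.2 rad) (value of joint case_lid above 1.78 rad and angle between gauge's own x axis and vertical between 1.4208 and 1.7208 rad and x of gauge_tip in the frame of tray between -0.078 and 0.078 m and y of gauge_tip in the frame of tray between -0.055 and 0.055 m and height (world z) of gauge_tip between 0.1 and 0.3 m and contact force between gauge and the fingers above 1 N and contact force between gauge and reservoir below 0.1 N and contact force between gauge and gauge_case below 0.1 N and contact force between gauge and tray below 0.1 N and contact force between gauge and beaker below 0.1 N and contact force between gauge and flask below 0.1 N and contact force between gauge and bottle below 0.1 N and linear speed of gauge below 0.03 m/s and distance of each of tray, beaker, flask, bottle from where it was at the start of the episode below 0.03 m and angle between each of tray, flask, bottle, beaker's own z axis and vertical below 0.2 rad); the arm keeps its last pose, push and grip.
It fails at once if the tray, beaker, flask or bottle is moved by more than 30 mm (distance of any of tray, beaker, flask, bottle from where it was at the start of the episode above 0.03 m).
It also fails if it takes over 72 s, if anything falls off the work surface, if the arm or the gripper's body presses on something with over 40 N, if the wrist force passes 120 N, or if a joint passes its speed limit or range.

## Robot

A 7-joint arm with a two-finger parallel gripper is mounted at the origin on the work surface; the furniture and walls round the work are solid. World frame = base frame: x ahead of the robot, y to its left, z up, the work surface at z = 0. Lengths are in m, angles in rad, forces in N, time in s.
With the tool pointing down it reaches from about 0.4 to 0.875 m from the base axis. Payload 19.3 kg.
Tool frame: the origin (TCP) lies at the very end of the fingers, on their centre line; the grasp point (between the pads) lies 19 mm behind it; z points along the fingers, y is the line along which they close (so a half turn about z gives the same grasp; the last joint's range is limited). The gripper opens to 85 mm and grips with 20 to 120 N. Pads are 22 mm wide; open, the fingers measure 114 mm over their backs; the gripper's body (76 mm by 85 mm) begins 54 mm behind the grasp point. The pads swing forward as they close: fully open they stand 13 mm farther back than shut.
Start: joints at [-1.375, 0.521, -0.036, 1.599, 0.021, 1.021, -0.113], TCP at [0.164, 0.603, 0.21] pointing down, gripper open.
Joint ranges: [-2.91, 2.91], [-0.3, 2.13], [-1.5, 1.42], [0.17, 2.43], [-1.26, 4.41], [0.16, 1.93], [-2.52, 2.52]. Speed limits (rad/s): [1.89, 1.89, 2.39, 2.39, 3.01, 3.01, 3.01].

## Interface

Orientations are given as [roll, pitch, yaw] about the fixed x, y, z axes, in that order (R = Rz(yaw) Ry(pitch) Rx(roll)).
In Python, from workcell import bot, grab_frame, calibration, job gives the robot as it stands.
- The arm moves only by the shell command python3 -m creep 'ROWS' [FORCE]. ROWS is 1 to 5 rows, parted by a bar, with the numbers parted by commas; each row has 7 numbers: the finger opening in m, then dx, dy, dz in normalised numbers (1 is 0.4 m), then a rotation vector rx, ry, rz in parts of the range, where 1.0 means pi/2 rad; each row is the pose to reach, as a shift and turn from the pose commanded when the command began, along the tool's axes at that moment; what a row does not reach only later rows make up. A row lasts 1/8 s, in which the tool goes at most 0.0625 m and 0.188 rad, less where a joint would pass 70% of its speed; a pose out of reach is approached as far as the arm can. The fingers move at their own pace and stop on an object; FORCE is the grip in N (left out, the last holds). Time passes only in rows, so rows that do not move let the fingers close. It prints the time, the measured TCP pose, the force, the opening and the grip force at its end. No shift or turn number may pass 1 either way. Input that does not fit is refused with a message, and nothing moves.
- bot.observe(): the state, without advancing time (a new reading comes with each control period).
- grab_frame(name): name is "side" or "top" or "wrist"; returns (picture, depth): 420x560x3 uint8, blue, green, red; 420x560 float32, m along the optical axis (not along the pixel's ray), 0 where there is no reading.
- calibration(name): a dict with "vfov" (degrees; the focal length in pixels is half the picture's height over the tangent of half this angle, whatever the lens; pixels are square), "cx", "cy" (the principal point, pixels), "eye" and "attitude" of the camera in the world. Camera axes: x right, y down, z forward; pixel columns grow to the right and rows downward; lengths in m; the calibration is good to about 2 mm. A picture is of the moment at which its call begins: read the wrist's pose just before it. calibration takes no time and is no camera call; for the wrist camera it gives the pose at the moment of the call.
- job.job_done(): hands the job in; it is judged then, once.
The state is a dict: "clock": time; "qpos": joint angles; "qd": joint speeds; "joint_efforts": joint torques, N m; "position": TCP position; "tool_rot": TCP orientation; "force": force on the tool from outside, world axes, zero at the start; "moment": the same for the moment, N m; "grip_width": finger opening in m; "finger_force": force on a finger pad.
Only numpy, scipy, OpenCV 4.12 (cv2) and the standard library are available. Lean on these libraries where they do the work, as an engineer would, in place of code of your own. Each camera call takes 0.05 s, during which the arm holds its last target. There are 200 camera calls.

## Working session

There is one attempt and no reset: what is moved stays moved. The work goes in short steps, Python scripts to look and compute and a shell command to move; the robot and the scene stay as the last step left them, time stands still between calls to the robot, and variables do not carry over. Pictures are saved under pics/ and viewed, at most 10 in all, crops included, and the job is handed in when it is done.

```bash
mkdir -p pics; ls; cat > h.py <<'E'
import numpy as np, cv2
from scipy.spatial.transform import Rotation as R
from workcell import bot, grab_frame, calibration, job
E
python3 - <<'E'
from h import *
print(bot.observe())
for n in ("side","top"):
    c=calibration(n); print(n,c)
    p,d=grab_frame(n); cv2.imwrite(f"pics/{n}0.png",p); np.save(f"{n}0.npy",d); 
E
```

```text
pics
{'clock': 0.0, 'qpos': array([-1.37520188,  0.52204119, -0.03635594,  1.59999694,  0.02119802,
        1.02108966, -0.11279918]), 'qd': array([-1.38170662e-03,  1.65469531e-04, -9.33028440e-04, -7.82643166e-04,
        1.76986676e-03,  2.76754932e-04, -4.91222384e-05]), 'joint_efforts': array([ 5.74516325e-04, -9.27101827e+01,  1.98022529e+00, -3.69934559e+01,
        1.78999890e-02,  8.21541500e-03,  8.35019648e-06]), 'position': array([0.16409813, 0.60270045, 0.20911245]), 'tool_rot': array([-3.14044422e+00,  6.57483690e-05,  2.87581259e+00]), 'force': array([ 0.61176235, -0.50364849, -0.0707144 ]), 'moment': array([ 0.05105789, -0.02527589, -0.01615338]), 'finger_force': 0.0, 'grip_width': 0.0852789265047726}
side {'vfov': 44.512218935962075, 'cx': 277.50847951043, 'cy': 213.93809337288684, 'eye': array([-0.08596021, -1.34910238,  0.63780017]), 'attitude': array([-1.9171485 ,  0.02234227, -0.43163642])}
top {'vfov': 55.99395748191864, 'cx': 283.93762003261145, 'cy': 208.60320375885274, 'eye': array([ 0.3168093 , -0.01622789,  1.1889219 ]), 'attitude': array([-2.94196081, -0.00692415, -1.57740608])}
```

View pics/top0.png

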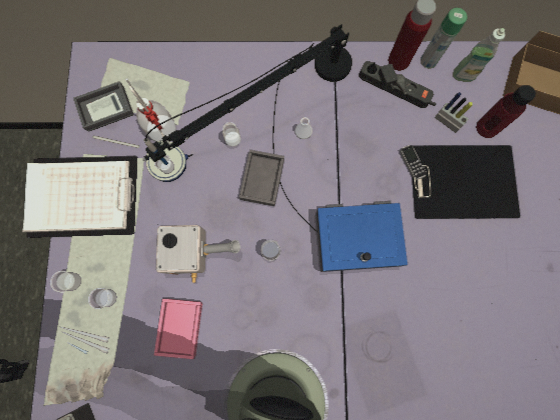

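View pics/side0.png

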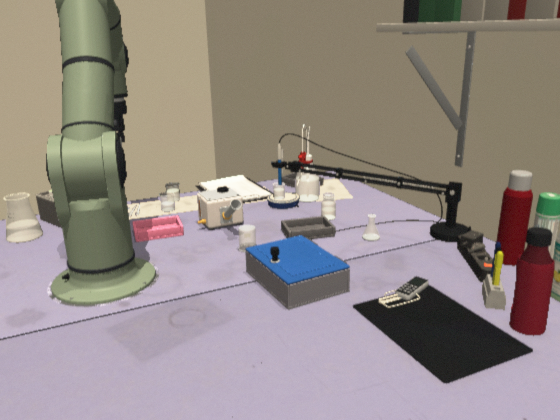

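The top view shows the grey case with the blue lid at (362,237), its knob at (365,257) on the robot side, so the hinge is on the far side. The white reservoir is at (180,249) with its tube mouth at (238,246), the beaker at (270,248), the dark tray at (262,178), the bottle at (232,135) and the flask at (304,128).

Things that could be mistaken for these:
- **Tray:** pink tray at (179,328), and a grey tray with papers at (103,105).
- **Beaker, flask and bottle:** glasses at (66,281) and (104,297).
- **Tube:** the orange spigot at (195,278).

I'm choosing the plain dark foam tray at (262,178) and the steel tube on the white box.

```bash
cat >> h.py <<'E'
def cloud(n,d,c=None):
    c=c or calibration(n); f=210/np.tan(np.radians(c['vfov']/2))
    v,u=np.mgrid[:420,:560]; P=np.dstack([(u-c['cx'])/f*d,(v-c['cy'])/f*d,d])
    return P@R.from_euler('xyz',c['attitude']).as_matrix().T+c['eye']
def pix(n,P):
    c=calibration(n); f=210/np.tan(np.radians(c['vfov']/2))
    q=(np.atleast_2d(P)-c['eye'])@R.from_euler('xyz',c['attitude']).as_matrix()
    return q[:,:2]/q[:,2:]*f+[c['cx'],c['cy']]
E
python3 - <<'E'
from h import *
np.set_printoptions(precision=4,suppress=True)
d=np.load('top0.npy'); p=cv2.imread('pics/top0.png'); W=cloud('top',d); hsv=cv2.cvtColor(p,cv2.COLOR_BGR2HSV)
for n,(u,v) in dict(bench=(300,300),base=(280,360),knob=(365,257),mouth=(238,246),beaker=(270,248),tray=(262,178),bottle=(232,130),flask=(304,128),res=(190,260),cap=(170,240)).items(): print(n,W[v,u],d[v,u])
def rect(name,m):
    q=W[m]; r=cv2.minAreaRect(q[:,:2].astype(np.float32)); print(name,m.sum(),'z',np.median(q[:,2]),r); return q
X,Y,Z=W[...,0],W[...,1],W[...,2]
box=lambda a,b,c,e:(np.mgrid[:420,:560][1]>=a)&(np.mgrid[:420,:560][1]<=b)&(np.mgrid[:420,:560][0]>=c)&(np.mgrid[:420,:560][0]<=e)
rect('lid',box(310,412,195,275)&(Z>.066)&(Z<.08))
rect('knob',box(350,380,245,270)&(Z>.09))
rect('tray',box(235,290,145,210)&(Z>.028)&(Z<.045))
rect('pink',box(150,205,290,360)&(Z>.026)&(Z<.045))
rect('restop',box(150,208,220,280)&(Z>.10)&(Z<.114))
rect('beaker',box(255,285,232,262)&(Z>.055)&(Z<.08))
t=box(207,244,235,262)&(Z>.05); q=W[t]; print('tube',q.min(0),q.max(0))
for u in range(204,246,4): 
    k=[(v,*W[v,u].round(3)) for v in range(234,262,3) if Z[v,u]>.03]; print(u,[tuple(map(float,x)) for x in k])
a=cv2.resize(p[215:285,145:285],(560,280),interpolation=cv2.INTER_CUBIC); b=cv2.resize(p[190:285,305:415],(560,484),interpolation=cv2.INTER_CUBIC)
cv2.imwrite('pics/c1.png',a)
E
```

```text
bench [ 0.2835 -0.0712  0.003 ] 1.1561519
base [ 0.1191 -0.012   0.0117] 1.114598
knob [ 0.3993 -0.2448  0.1112] 1.0745063
mouth [0.4322 0.1019 0.1027] 1.0865513
beaker [0.4295 0.0147 0.0705] 1.1182226
tray [0.6515 0.0411 0.0123] 1.2190894
bottle [0.8    0.1338 0.0347] 1.2258329
flask [ 0.7988 -0.0888  0.0512] 1.2112006
res [0.3944 0.2311 0.1074] 1.0734468
cap [0.448  0.2851 0.1179] 1.073282
lid 5273 z 0.07458970988304459 ((0.4670398533344269, -0.24516038596630096), (0.18875709176063538, 0.24084901809692383), 3.510183572769165)
knob 61 z 0.11120079692329865 ((0.3570762276649475, -0.139313742518425), (0.020601188763976097, 0.2581894099712372), 22.677284240722656)
tray 499 z 0.034316379684175446 ((0.6516281962394714, 0.043035730719566345), (0.10980122536420822, 0.1555643230676651), 78.68965148925781)
pink 654 z 0.03388341230340497 ((0.2103465497493744, 0.27790769934654236), (0.11103559285402298, 0.15474364161491394), 84.41473388671875)
restop 1766 z 0.10810734047837944 ((0.4285547435283661, 0.2674884796142578), (0.11847366392612457, 0.12687991559505463), 89.88465881347656)
beaker 268 z
[... 644 characters left out ...]

216 [(234.0, 0.317, -0.016, 1.189), (246.0, 0.434, 0.164, 0.091), (249.0, 0.425, 0.164, 0.093), (252.0, 0.418, 0.166, 0.08)]
220 [(246.0, 0.433, 0.152, 0.101), (249.0, 0.424, 0.151, 0.101)]
224 [(243.0, 0.441, 0.141, 0.102), (246.0, 0.432, 0.139, 0.111), (249.0, 0.424, 0.139, 0.109)]
228 [(243.0, 0.439, 0.127, 0.119), (246.0, 0.43, 0.127, 0.124), (249.0, 0.423, 0.127, 0.119)]
232 [(240.0, 0.446, 0.116, 0.123), (243.0, 0.44, 0.118, 0.105), (246.0, 0.433, 0.119, 0.099), (249.0, 0.425, 0.119, 0.098), (252.0, 0.414, 0.116, 0.12)]
236 [(240.0, 0.447, 0.106, 0.116), (243.0, 0.44, 0.107, 0.104), (246.0, 0.433, 0.108, 0.099), (249.0, 0.424, 0.107, 0.102), (252.0, 0.415, 0.106, 0.114)]
240 []
244 []
```

View pics/c1.png

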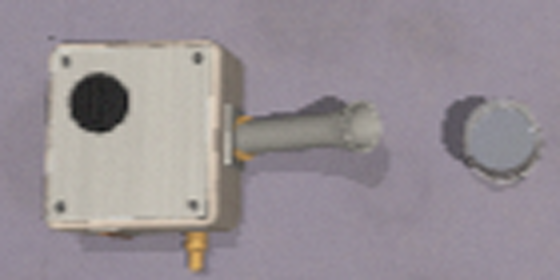

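The crop confirms the white reservoir with its steel tube, mouth at about (236,246) in the full picture, and the beaker beyond it at (270,248). Next I'm measuring the knob and the tube axis.

```bash
python3 - <<'E'
from h import *
np.set_printoptions(precision=4,suppress=True)
d=np.load('top0.npy'); W=cloud('top',d); Z=W[...,2]
s=np.zeros_like(d,bool); s[245:270,352:380]=1
q=W[s&(Z>.1)&(Z<.12)]; print('knob',len(q),q.mean(0),q.min(0),q.max(0))
s=np.zeros_like(d,bool); s[195:275,310:412]=1
q=W[s&(Z>.072)&(Z<.077)]; print(cv2.minAreaRect(q[:,:2].astype(np.float32)))
# tube ridge fit: straight part: axis p=m - t*a ; unknown x0, yaw, z offset, radius
s=np.zeros_like(d,bool); s[236:260,206:226]=1
q=W[s&(Z>.05)&(Z<.13)]
from scipy.optimize import least_squares
def res(p,q=q):
    x0,z0,yaw,r=p; a=np.array([np.sin(yaw)*np.cos(.6109),-np.cos(yaw)*np.cos(.6109),np.sin(.6109)])
    e=q-[x0,.15,z0]; return np.linalg.norm(np.cross(e,a),axis=1)-r
s=least_squares(res,[.43,.085,0,.012],loss='soft_l1',f_scale=.002); print(len(q),s.x,np.abs(s.fun).mean())
x0,z0,yaw,r=s.x; dz=.117-z0; h=dz/np.tan(.6109); print('mouth',x0+h*np.sin(yaw),.15-h*np.cos(yaw))
o=bot.observe(); T=R.from_euler('xyz',o['tool_rot']).as_matrix(); print(T)
E
```

```text
knob 52 [ 0.4024 -0.2477  0.1109] [ 0.3935 -0.2592  0.1005] [ 0.413  -0.2384  0.1175]
((0.46595460176467896, -0.2446373701095581), (0.18690545856952667, 0.23951652646064758), 3.6252036094665527)
174 [0.43   0.0879 0.0115 0.012 ] 0.0009832698077877485
mouth 0.4304343946035861 0.1085144612094507
[[-0.9649  0.2627 -0.0002]
 [ 0.2627  0.9649 -0.001 ]
 [-0.     -0.001  -1.    ]]
```

The rows are not in the units I measure in: shifts go in shares of 0.4 m and turns go in shares of pi/2 rad. I convert before sending: -0.3 m / 0.4 = -0.75, -0.05 m / 0.4 = -0.125.

```bash
python3 -m creep '0.06,-0.75,-0.325,-0.125,0,0,0 | 0.06,-0.75,-0.325,-0.125,0,0,0 | 0.06,-0.75,-0.325,-0.125,0,0,0 | 0.06,-0.75,-0.325,-0.125,0,0,0 | 0.06,-0.75,-0.325,-0.125,0,0,0' 25
python3 - <<'E'
from h import *
o=bot.observe(); T=R.from_euler('xyz',o['tool_rot']).as_matrix(); print(o['position'],o['qpos'].round(2))
for w in ([.5,.08,.26],[.4024,-.2477,.2]): print((T.T@(np.array(w)-o['position'])).round(4))
E
```

```text
clock: 0.72
position: [0.4067, 0.4085, 0.2572]
tool_rot: [-3.141, -0.0, 2.876]
force: [0.2, 1.2, 0.9]
grip_width: 0.0601
finger_force: 0.0
[0.40668048 0.40854522 0.25715209] [-0.91  0.4   0.03  1.68 -0.01  1.07  0.43]
[-0.1763 -0.2925 -0.0028]
[-0.1682 -0.6343  0.0572]
```

Scaled: -0.293 m / 0.4 = -0.7325, -0.176 m / 0.4 = -0.44, -0.328 rad / 1.5708 = -0.2088.

```bash
python3 -m creep '0.06,-0.44,-0.7325,0,0,0,0 | 0.06,-0.44,-0.7325,0,0,0,0 | 0.06,-0.44,-0.7325,0,0,0,0 | 0.06,-0.44,-0.7325,0,0,0,-0.1019 | 0.06,-0.44,-0.7325,0,0,0,-0.2088'
python3 -m creep '0.06,0,-0.15,0,0,0,0 | 0.06,0,-0.3,0,0,0,0'
python3 - <<'E'
from h import *
o=bot.observe(); T=R.from_euler('xyz',o['tool_rot']).as_matrix(); print(o['position'],o['qpos'].round(2),o['tool_rot'])
for w in ([.4024,-.2477,.2],[.4024,-.2477,.086]): print((T.T@(np.array(w)-o['position'])).round(4))
E
```

```text
clock: 1.35
position: [0.4878, 0.1184, 0.2569]
tool_rot: [-3.141, -0.0, -3.097]
force: [1.5, 0.0, 0.3]
grip_width: 0.0601
finger_force: 0.0
clock: 1.6
position: [0.4922, -0.0014, 0.2568]
tool_rot: [-3.142, -0.0, -3.102]
force: [1.4, 0.3, -0.1]
grip_width: 0.0603
finger_force: 0.0
[ 0.49220085 -0.00142188  0.25683324] [-0.24  0.26  0.15  1.89 -0.05  1.    1.54] [-3.14155693e+00 -2.28986485e-04 -3.10163397e+00]
[ 0.0996 -0.2425  0.0569]
[ 0.0995 -0.2425  0.1709]
```

Scaled: -0.243 m / 0.4 = -0.6075, 0.1 m / 0.4 = 0.25, -0.02 rad / 1.5708 = -0.0127.

```bash
python3 -m creep '0.06,0.25,-0.6075,0.075,0,0,-0.0127 | 0.06,0.25,-0.6075,0.075,0,0,-0.0127 | 0.06,0.25,-0.6075,0.075,0,0,-0.0127 | 0.06,0.25,-0.6075,0.075,0,0,-0.0127 | 0.06,0.25,-0.6075,0.075,0,0,-0.0127'
python3 - <<'E'
from h import *
np.set_printoptions(precision=4,suppress=True)
o=bot.observe(); T=R.from_euler('xyz',o['tool_rot']).as_matrix(); print(o['position'],o['qpos'].round(2),o['tool_rot'])
c=calibration('wrist'); p,d=grab_frame('wrist'); W=cloud('wrist',d,c); cv2.imwrite('pics/w1.png',p); print(c['eye'])
Z=W[...,2]; m=(Z>.106)&(Z<.118)&(np.hypot(W[...,0]-.4024,W[...,1]+.2477)<.025); q=W[m]; print('knob',m.sum(),cv2.minEnclosingCircle(q[:,:2].astype(np.float32)) if m.sum() else 0,np.median(q,0))
m=(Z>.070)&(Z<.078)&(d>0); q=W[m]; print('lid',m.sum(),cv2.minAreaRect(q[:,:2].astype(np.float32)))
k=[.4024,-.2477]
for z in (.2,.086): print((T.T@(np.array([*k,z])-o['position'])).round(4))
E
```

```text
clock: 2.22
position: [0.4002, -0.2494, 0.2266]
tool_rot: [-3.141, -0.001, -3.087]
force: [1.2, 0.9, 0.3]
grip_width: 0.06
finger_force: 0.0
[ 0.4002 -0.2494  0.2266] [ 0.19  0.26  0.29  1.98 -0.09  0.91  2.16] [-3.1411 -0.001  -3.0867]
[ 0.32   -0.253   0.3909]
knob 525 ((0.4000338315963745, -0.25020793080329895), 0.010904704220592976) [ 0.399  -0.2503  0.1112]
lid 36990 ((0.4589882493019104, -0.17566761374473572), (0.18684779107570648, 0.38207799196243286), 3.495124101638794)
[-0.0024  0.0016  0.0266]
[-0.0025  0.0016  0.1406]
```

View pics/w1.png

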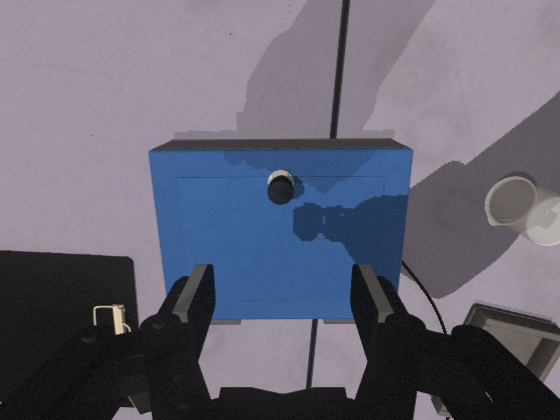

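The wrist view shows the lid spanning (150,148) to (411,320) and the knob top at (281,188), which puts the knob at (0.400,-0.250), radius 10.9 mm. That matches the given size. The tool is directly above it, so I'm descending.

```bash
python3 -m creep '0.06,0,0.0025,0.15,0,0,0 | 0.06,0,0.0025,0.275,0,0,0 | 0.06,0,0.0025,0.35,0,0,0 | 0.06,0,0.0025,0.35,0,0,0 | 0,0,0.0025,0.35,0,0,0' 25
python3 -m creep '0,0,0,0,0,0,0 | 0,0,0,0,0,0,0 | 0,0,0,0,0,0,0'
python3 - <<'E'
from h import *
np.set_printoptions(precision=3,suppress=True)
o=bot.observe(); T=R.from_euler('xyz',o['tool_rot']).as_matrix(); print(o['position'],o['qpos'].round(2),o['tool_rot'])
a=np.array([np.cos(.062),np.sin(.062),0]); r=np.hypot(.15,.036); f0=np.arctan2(.036,.15)
for th in np.arange(.1,1.86,.1):
    dw=a*r*(np.cos(f0)-np.cos(f0+th))+[0,0,r*(np.sin(f0+th)-np.sin(f0))]; print(round(th,2),T.T@dw)
E
```

```text
clock: 2.9
position: [0.403, -0.245, 0.088]
tool_rot: [-3.141, 0.001, -3.081]
force: [0.1, 0.6, 0.3]
grip_width: 0.0434
finger_force: 0.0
clock: 3.28
position: [0.4044, -0.2467, 0.0896]
tool_rot: [-3.139, 0.005, -3.082]
force: [-1.7, -3.9, 28.2]
grip_width: 0.0001
finger_force: 14.4
[ 0.404 -0.247  0.09 ] [ 0.25  0.48  0.22  2.11 -0.19  0.56  2.24] [-3.139  0.005 -3.082]
0.1 [-0.004 -0.    -0.015]
0.2 [-0.01  -0.    -0.029]
0.3 [-0.018 -0.    -0.043]
0.4 [-0.026 -0.    -0.055]
0.5 [-0.036 -0.    -0.067]
0.6 [-0.047 -0.    -0.078]
0.7 [-0.059 -0.    -0.088]
0.8 [-0.072 -0.    -0.096]
0.9 [-0.086 -0.    -0.103]
1.0 [-0.1   -0.    -0.109]
1.1 [-0.115 -0.    -0.113]
1.2 [-0.13  -0.    -0.116]
1.3 [-0.145  0.    -0.117]
1.4 [-0.161  0.    -0.117]
1.5 [-0.176  0.    -0.115]
1.6 [-0.191  0.    -0.112]
1.7 [-0.206  0.    -0.107]
1.8 [-0.22   0.    -0.101]
```

```bash
python3 - <<'E'
from h import *
p,d=grab_frame('wrist'); p2,_=grab_frame('side'); a=p2[220:320,220:370]
print(bot.observe()['position'],bot.observe()['force'],bot.observe()['grip_width'])
cv2.imwrite('pics/v1.png',np.hstack([cv2.resize(p,(400,300)),cv2.resize(a,(400,267))[:267] if 0 else cv2.resize(a,(400,300))]))
E
```

```text
[ 0.40434397 -0.24672525  0.08961252] [-1.59519278 -3.46586246 28.46567199] -7.612139527555763e-05
```

View pics/v1.png

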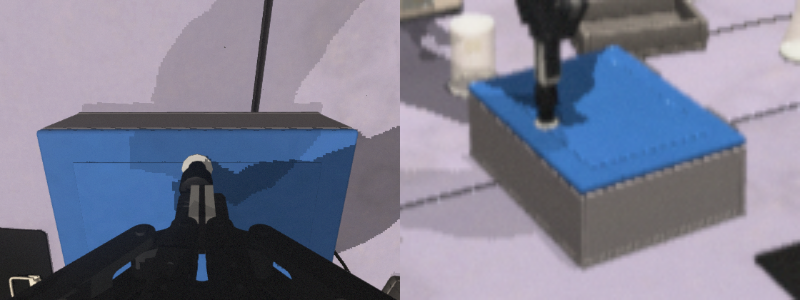

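The wrist half shows the fingers closed at about (200,200) with a white ring at (197,163). The side half shows them at the knob, lower end at (545,122). The opening reads 0, so the knob isn't between the pads. I'm checking the depth data.

```bash
python3 - <<'E'
from h import *
np.set_printoptions(precision=3,suppress=True,linewidth=200)
c=calibration('wrist'); p,d=grab_frame('wrist'); W=cloud('wrist',d,c)
u=pix('wrist',[[.4,-.25,.1115],[.404,-.2467,.0896]]); print(u, c['eye'],c['attitude'])
for v in range(214,300,6): print(v,[tuple((1000*W[v,x]).astype(int))+tuple(p[v,x].tolist()) for x in (262,270,277,285,293)])
E
```

```text
[[274.271 267.834]
 [281.424 254.488]] [ 0.323 -0.25   0.253] [2.817 0.004 1.63 ]
214 [(np.int64(388), np.int64(-258), np.int64(74), 145, 96, 60), (np.int64(388), np.int64(-253), np.int64(73), 146, 96, 62), (np.int64(388), np.int64(-250), np.int64(72), 149, 97, 66), (np.int64(387), np.int64(-245), np.int64(73), 146, 95, 60), (np.int64(387), np.int64(-241), np.int64(72), 144, 92, 58)]
220 [(np.int64(391), np.int64(-258), np.int64(73), 132, 115, 105), (np.int64(390), np.int64(-253), np.int64(75), 178, 188, 196), (np.int64(390), np.int64(-249), np.int64(74), 179, 188, 195), (np.int64(390), np.int64(-245), np.int64(75), 175, 187, 194), (np.int64(390), np.int64(-241), np.int64(73), 145, 96, 60)]
226 [(np.int64(394), np.int64(-257), np.int64(75), 182, 192, 198), (np.int64(394), np.int64(-253), np.int64(75), 109, 112, 116), (np.int64(393), np.int64(-249), np.int64(76), 36, 30, 27), (np.int64(394), np.int64(-245), np.int64(74), 106, 110, 113), (np.int64(393), np.int64(-241), np.int64(75), 125, 130, 136)]
232 [(np.int64(397), np.int64(-257), np.int64(75), 186, 195, 203), (np.int64(394), np.in
[... 2873 characters left out ...]
, np.int64(136), 20, 19, 18), (np.int64(392), np.int64(-242), np.int64(137), 93, 96, 101)]
292 [(np.int64(398), np.int64(-254), np.int64(134), 39, 34, 31), (np.int64(393), np.int64(-251), np.int64(141), 79, 82, 85), (np.int64(392), np.int64(-248), np.int64(142), 78, 81, 84), (np.int64(393), np.int64(-245), np.int64(141), 27, 25, 27), (np.int64(393), np.int64(-242), np.int64(141), 77, 80, 83)]
298 [(np.int64(397), np.int64(-253), np.int64(139), 32, 24, 25), (np.int64(393), np.int64(-250), np.int64(145), 81, 82, 86), (np.int64(392), np.int64(-248), np.int64(146), 75, 79, 81), (np.int64(392), np.int64(-245), np.int64(146), 22, 21, 25), (np.int64(323), np.int64(-250), np.int64(253), 74, 78, 81)]
```

The depth shows the closed fingertips resting on the knob's top at z ≈ 0.111, while the reported TCP is 0.090. So the finger ends sit about 22 mm higher than reported. I'm opening, then going lower in small steps while watching the force.

Scaled: 0.012 m / 0.4 = 0.03, 0.006 m / 0.4 = 0.015.

```bash
python3 -m creep '0.06,0,0,0,0,0,0 | 0.06,0,0,0,0,0,0 | 0.06,0,0,0,0,0,0 | 0.06,0,0,0,0,0,0' 25
python3 -m creep '0.06,0,0,0.015,0,0,0 | 0.06,0,0,0.03,0,0,0 | 0.06,0,0,0.03,0,0,0' 25
python3 - <<'E'
from h import *
np.set_printoptions(precision=4,suppress=True,linewidth=200)
o=bot.observe(); print(o['position'],o['qpos'].round(3),o['force'])
c=calibration('wrist'); p,d=grab_frame('wrist'); W=cloud('wrist',d,c); cv2.imwrite('pics/w2.png',p)
T=R.from_euler('xyz',o['tool_rot']).as_matrix(); L=(W-o['position'])@T
# finger points near camera: in tool frame
m=(d>0)&(np.abs(L[...,0])<.03)&(np.abs(L[...,1])<.06)&(np.abs(L[...,1])>.018)&(L[...,2]<.02)&(L[...,2]>-.12)&(W[...,2]>.08)
q=L[m]; print(len(q))
for s in (1,-1):
    k=q[q[:,1]*s>0]; print(s,k.min(0),k.max(0)); i=np.argsort(-k[:,2])[:8]; print(k[i])
Z=W[...,2]; m=(Z>.108)&(Z<.115)&(np.hypot(W[...,0]-.4,W[...,1]+.25)<.016); print(m.sum(),cv2.minEnclosingCircle(W[m][:,:2].astype(np.float32)))
E
```

```text
clock: 3.92
position: [0.4025, -0.2454, 0.0875]
tool_rot: [-3.141, 0.001, -3.082]
force: [-0.1, 0.1, 0.3]
grip_width: 0.0602
finger_force: 0.0
clock: 4.3
position: [0.4018, -0.2451, 0.0743]
tool_rot: [3.141, -0.001, -3.082]
force: [-0.2, 0.3, 0.2]
grip_width: 0.0599
finger_force: 0.0
[ 0.4018 -0.2451  0.0743] [ 0.259  0.511  0.212  2.117 -0.204  0.533  2.252] [-0.1788  0.283   0.1995]
32242
1 [-0.0126  0.018  -0.1105] [ 0.0185  0.06   -0.0263]
[[ 0.0004  0.0308 -0.0263]
 [ 0.0013  0.0307 -0.0263]
 [-0.0015  0.0308 -0.0266]
 [ 0.006   0.0308 -0.0268]
 [-0.0059  0.0306 -0.0268]
 [-0.0003  0.0307 -0.0268]
 [-0.0008  0.0307 -0.0268]
 [-0.0078  0.0307 -0.027 ]]
-1 [-0.0129 -0.06   -0.1105] [ 0.0184 -0.018  -0.0257]
[[ 0.0059 -0.0298 -0.0257]
 [-0.0097 -0.0297 -0.0266]
 [-0.0061 -0.0294 -0.0266]
 [ 0.0074 -0.0295 -0.0268]
 [ 0.0001 -0.0295 -0.0268]
 [-0.0069 -0.0294 -0.0268]
 [ 0.0016 -0.0294 -0.0269]
 [ 0.0046 -0.0296 -0.0269]]
1898 ((0.39991647005081177, -0.24997970461845398), 0.011076847091317177)
```

Scaled: 0.01 m / 0.4 = 0.025, -0.005 m / 0.4 = -0.0125.

```bash
python3 -m creep '0.06,0.005,-0.0125,0.015,0,0,0 | 0.06,0.005,-0.0125,0.025,0,0,0 | 0.06,0.005,-0.0125,0.025,0,0,0' 25
python3 -m creep '0,0,0,0,0,0,0 | 0,0,0,0,0,0,0 | 0,0,0,0,0,0,0 | 0,0,0,0,0,0,0'
python3 - <<'E'
from h import *
o=bot.observe(); print(o['position'],o['tool_rot'],o['qpos'].round(3),o['force'],o['grip_width'])
E
```

```text
clock: 4.72
position: [0.4002, -0.2504, 0.0646]
tool_rot: [3.141, -0.001, -3.082]
force: [0.7, -0.3, 0.3]
grip_width: 0.0602
finger_force: 0.0
clock: 5.22
position: [0.4006, -0.2507, 0.0651]
tool_rot: [-3.141, 0.0, -3.082]
force: [-0.3, -3.8, 4.5]
grip_width: 0.0209
finger_force: 24.9
[ 0.40058965 -0.25065395  0.06513721] [-3.14111184e+00  4.13033519e-04 -3.08195019e+00] [ 0.278  0.529  0.204  2.119 -0.21   0.512  2.268] [-0.26661443 -3.8350368   4.50947578] 0.020877487356673944
```

Knob gripped (opening 20.9 mm). Swinging the lid along the arc.

Scaled: -0.067 m / 0.4 = -0.1675, -0.055 m / 0.4 = -0.1375.

```bash
python3 -m creep '0,-0.01,0,-0.0375,0,0,0 | 0,-0.025,0,-0.0725,0,0,0 | 0,-0.045,0,-0.1075,0,0,0 | 0,-0.065,0,-0.1375,0,0,0 | 0,-0.09,0,-0.1675,0,0,0'
python3 -m creep '0,-0.0275,0,-0.0275,0,0,0 | 0,-0.0575,0,-0.0525,0,0,0 | 0,-0.09,0,-0.0725,0,0,0 | 0,-0.125,0,-0.09,0,0,0 | 0,-0.16,0,-0.105,0,0,0'
```

```text
clock: 5.85
position: [0.4366, -0.2484, 0.1324]
tool_rot: [-3.141, -0.0, -3.082]
force: [2.6, -5.0, -5.3]
grip_width: 0.0208
finger_force: 24.7
clock: 6.48
position: [0.5008, -0.2444, 0.1742]
tool_rot: [-3.141, -0.001, -3.082]
force: [-0.3, -6.4, -6.7]
grip_width: 0.0208
finger_force: 24.7
```

Scaled: -0.076 m / 0.4 = -0.19, -0.061 m / 0.4 = -0.1525.

```bash
python3 -m creep '0,-0.0375,0,-0.01,0,0,0 | 0,-0.075,0,-0.0175,0,0,0 | 0,-0.1125,0,-0.02,0,0,0 | 0,-0.1525,0,-0.02,0,0,0 | 0,-0.19,0,-0.015,0,0,0'
python3 -m creep '0,-0.0375,0,0.0075,0,0,0 | 0,-0.075,0,0.02,0,0,0 | 0,-0.0925,0,0.03,0,0,0 | 0.06,-0.0925,0,0.03,0,0,0 | 0.06,-0.0925,0,0.03,0,0,0'
python3 -m creep '0.085,0,0,-0.075,0,0,0 | 0.085,0,0,-0.225,0,0,0 | 0.085,0.1,0,-0.3,0,0,0 | 0.085,0.2,0,-0.3,0,0,0 | 0.085,0.3,0,-0.3,0,0,0'
python3 - <<'E'
from h import *
np.set_printoptions(precision=4,suppress=True)
o=bot.observe(); print(o['position'],o['tool_rot'],o['qpos'].round(3),o['force'])
p,d=grab_frame('top'); cv2.imwrite('pics/t2.png',p); np.save('t2.npy',d)
E
```

```text
clock: 7.1
position: [0.5774, -0.2398, 0.1802]
tool_rot: [-3.141, 0.001, -3.082]
force: [-0.5, -3.5, 4.3]
grip_width: 0.0209
finger_force: 24.4
clock: 7.72
position: [0.6128, -0.2371, 0.1675]
tool_rot: [3.141, -0.001, -3.082]
force: [-1.1, 0.0, -0.3]
grip_width: 0.0562
finger_force: 0.0
clock: 8.35
position: [0.4918, -0.2445, 0.2882]
tool_rot: [3.141, 0.0, -3.082]
force: [0.4, -1.5, -0.2]
grip_width: 0.085
finger_force: 0.0
[ 0.4918 -0.2445  0.2882] [ 3.1413  0.0004 -3.0816] [ 0.122  0.333  0.307  1.715 -0.111  1.11   2.093] [ 0.4004 -1.4901 -0.1961]
```

View pics/t2.png

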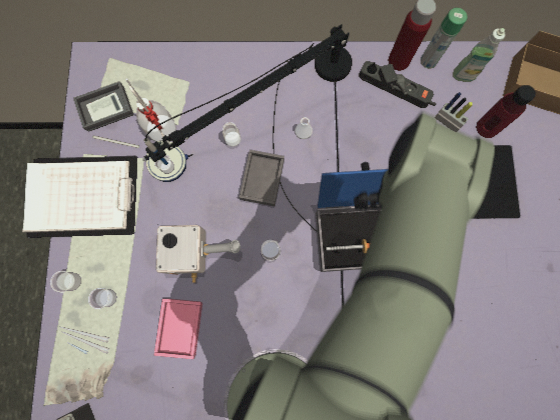

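The top view shows the lid standing open at (350,188) and the rod in the case, with its tip at (328,247) and collar at (366,247). The arm hides the handle. I'm using wrist depth to measure the rod and the lid angle.

```bash
python3 - <<'E'
from h import *
np.set_printoptions(precision=4,suppress=True)
c=calibration('wrist'); p,d=grab_frame('wrist'); W=cloud('wrist',d,c); cv2.imwrite('pics/w3.png',p)
h=cv2.cvtColor(p,cv2.COLOR_BGR2HSV); Z=W[...,2]
m=(h[...,0]>4)&(h[...,0]<22)&(h[...,1]>150)&(h[...,2]>80)&(Z>.03)&(Z<.06)&(d>0); q=W[m]
print('orange',m.sum(),cv2.minAreaRect(q[:,:2].astype(np.float32)) if m.sum() else '',np.median(q,0))
print('pix',np.argwhere(m).min(0),np.argwhere(m).max(0))
cc=np.array([.4598,-.2463]); e=np.array([np.cos(.062),np.sin(.062)]); n=np.array([-e[1],e[0]])
s=(W[...,:2]-cc)@np.stack([e,n],1)
b=(h[...,0]>95)&(h[...,0]<125)&(h[...,1]>120)&(Z>.08)&(d>0)
if b.sum()>50:
    k=np.polyfit(Z[b],s[...,0][b],1); print('lid n',b.sum(),'angle',np.pi/2+np.arctan(k[0]))
a=(np.abs(s[...,0]+.025)<.004)&(d>0)&(Z>.025)&(Z<.07)
y=s[...,1][a]; z=Z[a]
for lo in np.arange(-.11,.115,.01):
    w=(y>=lo)&(y<lo+.01); 
    if w.sum(): print(round(lo,3),w.sum(),z[w].max().round(4),np.median(z[w]).round(4))
E
```

```text
orange 474 ((0.43860360980033875, -0.30479931831359863), (0.016069790348410606, 0.08336327224969864), 4.093158721923828) [ 0.439  -0.2923  0.0455]
pix [109 195] [124 269]
lid n 30306 angle 1.850059423577756
-0.1 63 0.048 0.0459
-0.09 69 0.0477 0.0463
-0.08 72 0.0482 0.0461
-0.07 73 0.0478 0.046
-0.06 70 0.0486 0.046
-0.05 71 0.0486 0.0461
-0.04 69 0.0491 0.0463
-0.03 66 0.0481 0.0459
-0.02 61 0.0585 0.0475
-0.01 63 0.058 0.0408
-0.0 63 0.0425 0.0404
0.01 65 0.0417 0.0404
0.02 69 0.0423 0.0403
0.03 71 0.0419 0.0401
0.04 71 0.0419 0.0402
0.05 71 0.0424 0.0404
0.06 67 0.0426 0.0403
0.07 71 0.0424 0.0403
0.08 71 0.0421 0.0403
0.09 63 0.042 0.0401
0.1 1 0.0368 0.0368
0.11 115 0.0666 0.0575
```

View pics/w3.png

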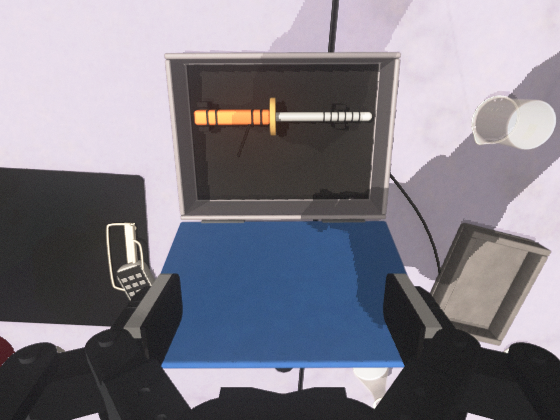

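Lid angle is 1.850 rad, so it's on its stop. The wrist view shows the orange handle from (195,117) to (270,117) and the tip at (372,117). The handle centre is at (0.4386,-0.3048) with its top at z = 0.046. I'm moving above it and turning the tool 90 degrees.

Scaled: -0.057 m / 0.4 = -0.1425, -0.03 m / 0.4 = -0.075, 0.94 rad / 1.5708 = 0.5984.

```bash
python3 -m creep '0.05,0.075,-0.075,0,0,0,0.1197 | 0.05,0.1425,-0.1425,0,0,0,0.2394 | 0.05,0.1425,-0.1425,0,0,0,0.3591 | 0.05,0.1425,-0.1425,0,0,0,0.4787 | 0.05,0.1425,-0.1425,0,0,0,0.5984'
python3 -m creep '0.05,0,0,0,0,0,0.1197 | 0.05,0,0,0,0,0,0.2394 | 0.05,0,0,0.1,0,0,0.3591 | 0.05,0,0,0.2,0,0,0.3985 | 0.05,0,0,0.25,0,0,0.3985'
python3 - <<'E'
from h import *
np.set_printoptions(precision=4,suppress=True)
o=bot.observe(); T=R.from_euler('xyz',o['tool_rot']).as_matrix(); print(o['tool_rot'],o['qpos'].round(3),'yawerr',1.6356-o['tool_rot'][2])
print(T.T@(np.array([.4386,-.3048,0.0])-o['position']))
c=calibration('wrist'); p,d=grab_frame('wrist'); W=cloud('wrist',d,c); h=cv2.cvtColor(p,cv2.COLOR_BGR2HSV); Z=W[...,2]
m=(h[...,0]>4)&(h[...,0]<22)&(h[...,1]>150)&(h[...,2]>80)&(Z>.03)&(Z<.05)&(d>0); q=W[m]
if m.sum()>20: print('orange',m.sum(),cv2.minAreaRect(q[:,:2].astype(np.float32)))
E
```

```text
clock: 9.07
position: [0.44, -0.3049, 0.2879]
tool_rot: [3.141, -0.0, 2.258]
force: [0.4, 0.3, 0.1]
grip_width: 0.0498
finger_force: 0.0
clock: 9.7
position: [0.4395, -0.3043, 0.186]
tool_rot: [-3.14, -0.001, 1.637]
force: [1.4, 0.6, 0.6]
grip_width: 0.0502
finger_force: 0.0
[-3.1396 -0.0011  1.6373] [ 0.053  0.475  0.608  1.885 -0.343  0.889  0.895] yawerr -0.0017452951652099369
[-0.0007 -0.0006  0.186 ]
orange 1259 ((0.43888548016548157, -0.30506432056427), (0.015824180096387863, 0.08211533725261688), 3.428276538848877)
```

```bash
python3 -m creep '0.05,-0.0025,0,0.15,0,0,0 | 0.05,-0.0025,0,0.3,0,0,0 | 0.05,-0.0025,0,0.4,0,0,0 | 0.05,-0.0025,0,0.4575,0,0,0 | 0.05,-0.0025,0,0.4575,0,0,0' 60
python3 - <<'E'
from h import *
o=bot.observe(); T=R.from_euler('xyz',o['tool_rot']).as_matrix()
print(o['force'],T.T@(np.array([.4387,-.305,0.001])-o['position']))
E
```

```text
clock: 10.38
position: [0.4395, -0.3057, 0.0042]
tool_rot: [-3.14, -0.001, 1.638]
force: [0.1, -0.2, 0.1]
grip_width: 0.0498
finger_force: 0.0
[ 0.05124441 -0.16842832  0.09249068] [ 0.00078847 -0.00074171  0.00315628]
```

The rows are not in the units I measure in: shifts go in shares of 0.4 m and turns go in shares of pi/2 rad. I convert before sending: 0.003 m / 0.4 = 0.0075, -0.001 m / 0.4 = -0.0025.

```bash
python3 -m creep '0,0.0025,-0.0025,0.0075,0,0,0 | 0,0.0025,-0.0025,0.0075,0,0,0 | 0,0.0025,-0.0025,0.0075,0,0,0 | 0,0.0025,-0.0025,0.0075,0,0,0 | 0,0.0025,-0.0025,0.0075,0,0,0' 60
python3 -m creep '0,0,0,-0.05,0,0,0 | 0,0,0,-0.15,0,0,0 | 0,0,0,-0.3,0,0,0 | 0,0,0,-0.45,0,0,0 | 0,0,0,-0.6,0,0,0' 60
python3 - <<'E'
from h import *
o=bot.observe(); print(o['tool_rot'],o['qpos'].round(3),o['force'],o['position'])
E
```

```text
clock: 11.0
position: [0.4394, -0.3053, 0.003]
tool_rot: [3.14, 0.0, 1.638]
force: [-1.6, 1.0, 5.8]
grip_width: 0.0148
finger_force: 58.5
clock: 11.62
position: [0.4386, -0.3049, 0.2448]
tool_rot: [3.141, 0.0, 1.638]
force: [1.0, 0.7, -0.2]
grip_width: 0.0149
finger_force: 58.7
[3.14056840e+00 1.93685129e-04 1.63782326e+00] [-0.     0.405  0.674  1.824 -0.295  1.014  0.859] [ 0.95282616  0.73182221 -0.22467424] [ 0.43855587 -0.30494568  0.24477075]
```

```bash
cat >> h.py <<'E'
def tube(M=(.4304,.1085,.117),yaw=.0115):
    u=np.array([-np.sin(yaw)*np.cos(.6109),np.cos(yaw)*np.cos(.6109),-np.sin(.6109)]); Y=np.array([np.cos(yaw),np.sin(yaw),0]); 
    return np.array(M),u,np.stack([u,Y,np.cross(u,Y)],1)
def togo(P,Rt):
    o=bot.observe(); T=R.from_euler('xyz',o['tool_rot']).as_matrix()
    return (T.T@(P-o['position'])).round(4),R.from_matrix(T.T@Rt).as_rotvec().round(4)
E
python3 - <<'E'
from h import *
M,u,Rt=tube(); print(Rt.round(3))
G=M-(.156+.06)*u; P=G+.040*Rt[:,2]; print(P,togo(P,Rt))
E
```

```text
[[-0.009  1.     0.007]
 [ 0.819  0.011 -0.574]
 [-0.574  0.    -0.819]]
[ 0.43269853 -0.09136351  0.20813338] (array([0.2135, 0.0084, 0.0366]), array([ 0.018 , -0.6106,  0.0535]))
```

Scaled: 0.2135 m / 0.4 = 0.5338, 0.18 m / 0.4 = 0.45, -0.15 rad / 1.5708 = -0.0955.

```bash
python3 -m creep '0,0.1,0.005,0,0.0032,-0.0955,0.0083 | 0,0.2,0.01,0,0.0057,-0.1974,0.0172 | 0,0.325,0.015,0.025,0.0089,-0.2928,0.0255 | 0,0.45,0.02,0.05,0.0115,-0.3883,0.0344 | 0,0.5338,0.021,0.09,0.0115,-0.3887,0.0341'
python3 - <<'E'
from h import *
np.set_printoptions(precision=4,suppress=True)
M,u,Rt=tube(); G=M-(.156+.06)*u; P=G+.040*Rt[:,2]; print(togo(P,Rt),bot.observe()['qpos'].round(3))
c=calibration('wrist'); p,d=grab_frame('wrist'); W=cloud('wrist',d,c); np.savez('w4.npz',W=W,p=p,d=d)
s,ds=grab_frame('side'); np.save('s4.npy',ds)
cv2.imwrite('pics/v4.png',np.hstack([cv2.resize(p,(400,300)),cv2.resize(s[140:290,130:330],(400,300))]))
E
```

```text
clock: 12.25
position: [0.4351, -0.1628, 0.2208]
tool_rot: [-3.103, 0.453, 1.598]
force: [0.9, 0.2, -1.2]
grip_width: 0.0152
finger_force: 58.7
(array([ 0.0698, -0.0013, -0.0199]), array([-0.0303, -0.1572,  0.0165])) [-0.831  0.41   0.937  2.111  0.182  0.785 -0.046]
```

View pics/v4.png

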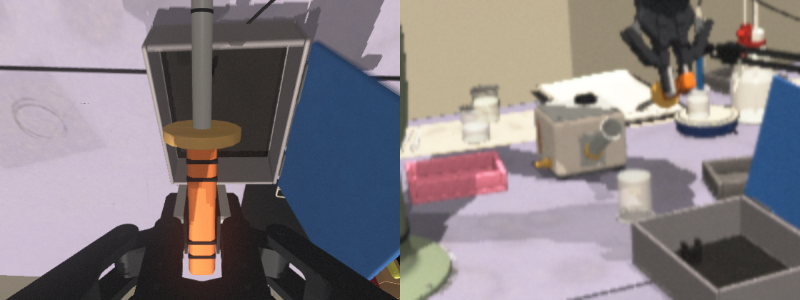

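The wrist half shows the rod held straight, with the handle at (200,225), collar at (202,135) and blade going up. The side half shows the case with its lid open, the tube mouth at (607,130) and the beaker at (633,195). Finishing the approach.

Scaled: 0.07 m / 0.4 = 0.175, 0.035 m / 0.4 = 0.0875, -0.157 rad / 1.5708 = -0.0999.

```bash
python3 -m creep '0,0.0875,0,-0.025,-0.0191,-0.0999,0.0102 | 0,0.175,-0.0025,-0.05,-0.0191,-0.0999,0.0102 | 0,0.175,-0.0025,-0.05,-0.0191,-0.0999,0.0102 | 0,0.175,-0.0025,-0.05,-0.0191,-0.0999,0.0102'
python3 - <<'E'
from h import *
from scipy.optimize import least_squares
np.set_printoptions(precision=4,suppress=True)
M,u,Rt=tube(); G=M-(.156+.06)*u; P=G+.040*Rt[:,2]; print(togo(P,Rt),bot.observe()['qpos'].round(3))
o=bot.observe(); c=calibration('wrist'); p,d=grab_frame('wrist'); W=cloud('wrist',d,c); T=R.from_euler('xyz',o['tool_rot']).as_matrix(); L=(W-o['position'])@T
h=cv2.cvtColor(p,cv2.COLOR_BGR2HSV); cv2.imwrite('pics/w5.png',p)
reg=(np.abs(L[...,1])<.015)&(d>0)
b=reg&(L[...,0]>.055)&(L[...,0]<.165)&(np.abs(L[...,2]+.04)<.02)
q=L[b]; print('blade',b.sum(),q.min(0),q.max(0))
f=lambda v:np.linalg.norm(np.cross(q-[.1,v[0],v[1]],np.array([1,v[2],v[3]])/np.linalg.norm([1,v[2],v[3]])),axis=1)-.005
s=least_squares(f,[0,-.04,0,0],loss='soft_l1',f_scale=.001); print('axis at x=.1 y,z,slopes',s.x,np.abs(s.fun).mean())
col=(np.hypot(L[...,1],L[...,2]+.04)<.024)&(np.hypot(L[...,1],L[...,2]+.04)>.014)&(np.abs(L[...,0]-.043)<.02)&(d>0); k=L[col]; print('collar',col.sum(),np.percentile(k[:,0],[2,20,50,80,98]))
E
```

```text
clock: 12.85
position: [0.4326, -0.0924, 0.2079]
tool_rot: [-3.137, 0.608, 1.585]
force: [0.4, -0.6, -0.7]
grip_width: 0.0148
finger_force: 58.8
(array([ 0.0007,  0.0002, -0.0008]), array([-0.0027, -0.0025,  0.0026])) [-1.101  0.536  0.99   2.153  0.226  0.788 -0.314]
blade 4727 [ 0.055  -0.005  -0.0409] [ 0.1085  0.0053 -0.0323]
axis at x=.1 y,z,slopes [ 0.0002 -0.0419  0.0018  0.003 ] 0.0013328536290224662
collar 2352 [0.0436 0.0453 0.0478 0.0491 0.0494]
```

```bash
python3 - <<'E'
from h import *
from scipy.optimize import least_squares
np.set_printoptions(precision=4,suppress=True)
M,u,Rt=tube(); a=-u
for n,f in (('side','s4.npy'),('top','top0.npy')):
    W=cloud(n,np.load(f)); e=W-M; t=e@a; rad=np.linalg.norm(e-t[...,None]*a,axis=-1)
    m=(t>-.11)&(t<-.03)&(rad<.018)&(W[...,2]>.03); q=W[m]
    def res(p):
        x0,z0,yaw=p; A=-tube(yaw=yaw)[1]; return np.linalg.norm(np.cross(q-[x0,.15,z0],A),axis=1)-.012
    s=least_squares(res,[.43,.088,.0115],loss='soft_l1',f_scale=.0015); print(n,len(q),s.x,np.abs(s.fun).mean())
    k=W[(rad<.024)&(t>-.02)&(t<.02)]; tt=(k-M)@a; print('mouth pts',len(k),np.percentile(tt,[50,90,97,100]))
    # rim ring: points near mouth plane, radius >.0155
    r=(rad>.0145)&(rad<.024)&(np.abs(t)<.006); k=e[r]; y=k@Rt[:,1]; z=k@Rt[:,2]
    A=np.c_[2*y,2*z,np.ones(len(y))]; c=np.linalg.lstsq(A,y*y+z*z,rcond=None)[0]; print('ring',len(y),c[:2],np.sqrt(c[2]+c[0]**2+c[1]**2),np.median(t[r]))
E
```

```text
side 87 [ 0.4254  0.0917 -0.0123] 0.0013109297397684953
mouth pts 91 [-0.003   0.0045  0.0069  0.0077]
ring 28 [-0.0036 -0.0021] 0.01770456588361006 0.0008351435729871922
top 184 [0.43  0.088 0.013] 0.0010155538151393232
mouth pts 138 [-0.0059  0.0003  0.0012  0.0018]
ring 59 [ 0.     -0.0008] 0.017096332653377136 -0.0015079761335277289
```

```bash
cat >> h.py <<'E'
M2=(.4285,.108,.117)
def ins(s,M=M2,yaw=.004):
    M,u,Rt=tube(M,yaw); o=bot.observe(); T=R.from_euler('xyz',o['tool_rot']).as_matrix()
    print('s',s,togo(M-s*u-Rt@[.0494,.0002,-.042],Rt),'F tool',(T.T@o['force']).round(2),'mom',(T.T@o['moment']).round(3))
E
python3 - <<'E'
from h import *
for s in (.14,.09,.05,0): ins(s)
E
```

```text
s 0.14 (array([ 0.0273, -0.0031,  0.0013]), array([ 0.0011, -0.0027,  0.0077])) F tool [0.7  0.41 1.71] mom [-0.023  0.642  0.025]
s 0.09 (array([ 0.0773, -0.0028,  0.0015]), array([ 0.0011, -0.0027,  0.0077])) F tool [0.7  0.41 1.71] mom [-0.023  0.642  0.025]
s 0.05 (array([ 0.1173, -0.0025,  0.0016]), array([ 0.0011, -0.0027,  0.0077])) F tool [0.7  0.41 1.71] mom [-0.023  0.642  0.025]
s 0 (array([ 0.1673, -0.0021,  0.0017]), array([ 0.0011, -0.0027,  0.0077])) F tool [0.7  0.41 1.71] mom [-0.023  0.642  0.025]
```

Going to s = 90 mm (tip 20 mm inside the flare) first, then checking the forces.

Scaled: 0.077 m / 0.4 = 0.1925, 0.06 m / 0.4 = 0.15, 0.008 rad / 1.5708 = 0.0051.

```bash
python3 -m creep '0,0.0675,-0.0075,0.0025,0,-0.0019,0.0051 | 0,0.0675,-0.0075,0.0025,0,-0.0019,0.0051 | 0,0.1125,-0.0075,0.0025,0,-0.0019,0.0051 | 0,0.15,-0.0075,0.0038,0,-0.0019,0.0051 | 0,0.1925,-0.0075,0.0038,0,-0.0019,0.0051'
python3 - <<'E'
from h import *
ins(.09); ins(.05)
E
```

```text
clock: 13.52
position: [0.4286, -0.0292, 0.1617]
tool_rot: [3.141, 0.612, 1.576]
force: [1.1, -3.1, 6.8]
grip_width: 0.0146
finger_force: 59.4
s 0.09 (array([-0.0014,  0.0002, -0.0001]), array([0.0013, 0.0014, 0.0006])) F tool [-6.4   1.04 -3.75] mom [ 0.001 -0.035  0.022]
s 0.05 (array([ 0.0386,  0.0002, -0.0001]), array([0.0013, 0.0014, 0.0006])) F tool [-6.4   1.04 -3.75] mom [ 0.001 -0.035  0.022]
```

The tip feels the lower flank of the flare, so I'm raising it 2.5 mm perpendicular to the axis and continuing.

Scaled: 0.018 m / 0.4 = 0.045, 0.01 m / 0.4 = 0.025.

```bash
python3 -m creep '0,-0.0125,0,-0.0063,0,0,0 | 0,0,0,-0.0063,0,0,0 | 0,0.025,0,-0.0063,0,0,0 | 0,0.045,0,-0.0063,0,0,0'
python3 - <<'E'
from h import *
ins(.05)
E
```

```text
clock: 14.02
position: [0.4286, -0.0131, 0.1536]
tool_rot: [3.141, 0.612, 1.576]
force: [0.1, 0.2, 2.0]
grip_width: 0.0145
finger_force: 59.1
s 0.05 (array([0.0208, 0.0002, 0.0025]), array([0.0016, 0.0012, 0.001 ])) F tool [-1.03  0.15 -1.75] mom [0.053 0.667 0.038]
```

Scaled: 0.04 m / 0.4 = 0.1, 0.03 m / 0.4 = 0.075.

```bash
python3 -m creep '0,0.025,0,0,0,0,0 | 0,0.05,0,0,0,0,0 | 0,0.075,0,0,0,0,0 | 0,0.1,0,0,0,0,0'
python3 - <<'E'
from h import *
ins(0)
E
```

```text
clock: 14.52
position: [0.4284, 0.0196, 0.1306]
tool_rot: [3.141, 0.612, 1.576]
force: [-1.2, 0.3, 6.5]
grip_width: 0.015
finger_force: 59.6
s 0 (array([0.0308, 0.0003, 0.0024]), array([0.0016, 0.0015, 0.0009])) F tool [-3.47 -1.15 -5.54] mom [0.014 0.497 0.042]
```

Scaled: 0.023 m / 0.4 = 0.0575, 0.018 m / 0.4 = 0.045.

```bash
python3 -m creep '0,0.015,0,-0.0038,0,0,0 | 0,0.03,0,-0.0038,0,0,0 | 0,0.045,0,-0.0038,0,0,0 | 0,0.0575,0,-0.0038,0,0,0'
python3 - <<'E'
from h import *
ins(0)
E
```

```text
clock: 15.02
position: [0.4282, 0.0389, 0.1188]
tool_rot: [3.141, 0.612, 1.576]
force: [-0.7, 0.2, 1.7]
grip_width: 0.0151
finger_force: 59.0
s 0 (array([0.0082, 0.0004, 0.0038]), array([0.0014, 0.0014, 0.0008])) F tool [-0.81 -0.74 -1.5 ] mom [-0.039  0.543  0.027]
```

Nearly home with low force. Pressing in the last few millimetres.

Scaled: 0.01 m / 0.4 = 0.025, 0.008 m / 0.4 = 0.02.

```bash
python3 -m creep '0,0.0075,0,0,0,0,0 | 0,0.015,0,0,0,0,0 | 0,0.02,0,0,0,0,0 | 0,0.025,0,0,0,0,0'
python3 - <<'E'
from h import *
ins(0)
E
```

```text
clock: 15.52
position: [0.4282, 0.0455, 0.1139]
tool_rot: [3.141, 0.614, 1.575]
force: [2.8, -12.3, 20.1]
grip_width: 0.0147
finger_force: 60.3
s 0 (array([0.    , 0.0003, 0.0037]), array([0.0007, 0.0035, 0.0001])) F tool [-21.68   2.71  -9.35] mom [-0.416 -3.828 -0.053]
```

Scaled: 0.002 m / 0.4 = 0.005, -0.001 m / 0.4 = -0.0025.

```bash
python3 -m creep '0,0,0,-0.0025,0,0,0 | 0,0.0025,0,-0.0025,0,0,0 | 0,0.005,0,-0.0025,0,0,0 | 0,0.005,0,-0.0025,0,0,0'
python3 - <<'E'
from h import *
from scipy.optimize import least_squares
np.set_printoptions(precision=4,suppress=True)
ins(0)
o=bot.observe(); c=calibration('wrist'); p,d=grab_frame('wrist'); W=cloud('wrist',d,c); T=R.from_euler('xyz',o['tool_rot']).as_matrix(); L=(W-o['position'])@T
r=np.hypot(L[...,1],L[...,2]+.042); col=(r<.024)&(r>.014)&(np.abs(L[...,0]-.043)<.02)&(d>0); k=L[col]; print('collar',col.sum(),np.percentile(k[:,0],[2,20,50,80,98]))
cv2.imwrite('pics/w6.png',p)
s,_=grab_frame('side'); t,_=grab_frame('top')
cv2.imwrite('pics/v6.png',np.hstack([cv2.resize(p,(400,300)),cv2.resize(s[160:250,180:300],(400,300),interpolation=cv2.INTER_CUBIC)]))
E
```

```text
clock: 16.02
position: [0.428, 0.0458, 0.1144]
tool_rot: [3.141, 0.617, 1.573]
force: [3.3, -18.6, 20.5]
grip_width: 0.0147
finger_force: 59.9
s 0 (array([0.0001, 0.0006, 0.0042]), array([-0.0006,  0.0059, -0.0013])) F tool [-27.04   3.26  -5.91] mom [-0.773 -4.819 -0.13 ]
collar 2587 [0.0436 0.0466 0.0504 0.0542 0.0606]
```

View pics/v6.png

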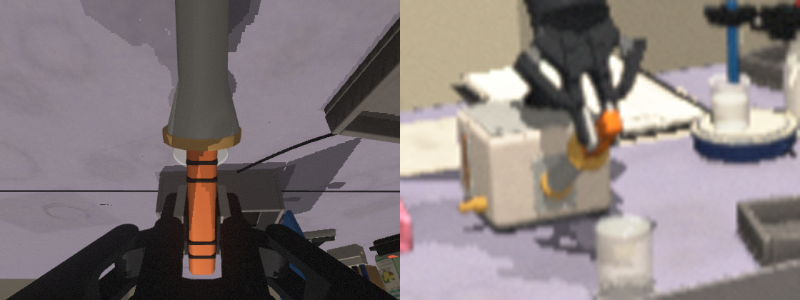

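The wrist half shows the collar at (202,143) flush on the flared mouth, with the tube running straight up from it, so it's seated. Extra push raised the force without moving it. Drawing it out along the axis.

Scaled: -0.13 m / 0.4 = -0.325, -0.1 m / 0.4 = -0.25.

```bash
python3 -m creep '0,-0.0375,0,0,0,0,0 | 0,-0.1,0,0,0,0,0 | 0,-0.175,0,0,0,0,0 | 0,-0.25,0,0,0,0,0 | 0,-0.325,0,0,0,0,0'
python3 -m creep '0,-0.075,0,0,0,0,0 | 0,-0.15,0,0,0,0,0 | 0,-0.2,0,0,0,0,0'
python3 - <<'E'
from h import *
np.set_printoptions(precision=4,suppress=True)
ins(.2); o=bot.observe(); print(o['qpos'])
# final: tip over tray (.6516,.043), level, yaw options
for yaw in (.8,1.2,1.6378):
    x=np.array([np.cos(yaw),np.sin(yaw),0]); y=np.array([np.sin(yaw),-np.cos(yaw),0]); Rt=np.stack([x,y,[0,0,-1]],1)
    print(yaw,np.array([.650,.041,.2])-.1594*x+[0,0,-.042],togo(np.array([.650,.041,.2])-Rt@[.1594,.0002,-.042],Rt))
d=np.load('t2.npy'); W=cloud('top',d); Z=W[...,2]
s=np.zeros_like(d,bool); s[145:210,235:290]=1; print(cv2.minAreaRect(W[s&(Z>.028)&(Z<.045)][:,:2].astype(np.float32)))
E
```

```text
clock: 16.8
position: [0.4283, -0.0591, 0.1886]
tool_rot: [3.141, 0.612, 1.575]
force: [0.2, -0.4, 0.0]
grip_width: 0.015
finger_force: 59.0
clock: 17.18
position: [0.4285, -0.1244, 0.2344]
tool_rot: [3.14, 0.611, 1.574]
force: [0.8, 0.1, -0.7]
grip_width: 0.0149
finger_force: 59.0
s 0.2 (array([0.0084, 0.0008, 0.0048]), array([ 0.0009,  0.0002, -0.0006])) F tool [0.46 0.82 0.54] mom [-0.028  0.674 -0.033]
[-1.0945  0.4753  1.0484  2.1523  0.2788  0.8119 -0.2833]
0.8 [ 0.5389 -0.0733  0.158 ] (array([0.0855, 0.1105, 0.0335]), array([0.2376, 0.5795, 0.7498]))
1.2 [ 0.5922 -0.1076  0.158 ] (array([0.0573, 0.1636, 0.0534]), array([0.1156, 0.6037, 0.3627]))
1.6378 [ 0.6607 -0.118   0.158 ] (array([0.0485, 0.2319, 0.0597]), array([-0.0182,  0.611 , -0.0613]))
((0.6517907977104187, 0.043015848845243454), (0.11008065193891525, 0.15621674060821533), 78.62677001953125)
```

Scaled: -0.041 m / 0.4 = -0.1025, -0.029 m / 0.4 = -0.0725, 0.61 rad / 1.5708 = 0.3883.

```bash
python3 -m creep '0,-0.05,0,-0.075,0,0.0637,0 | 0,-0.0725,0,-0.1025,0,0.1592,0 | 0,-0.0725,0,-0.1025,0,0.2546,0 | 0,-0.0725,0,-0.1025,0,0.3501,0 | 0,-0.0725,0,-0.1025,0,0.3883,0'
cat >> h.py <<'E'
def fin(yaw=.6,tip=(.650,.041,.22)):
    x=np.array([np.cos(yaw),np.sin(yaw),0]); y=np.array([np.sin(yaw),-np.cos(yaw),0]); Rt=np.stack([x,y,[0,0,-1]],1)
    o=bot.observe(); T=R.from_euler('xyz',o['tool_rot']).as_matrix()
    print(togo(np.array(tip)-Rt@[.1594,.0002,-.042],Rt),'tip',o['position']+T@[.1594,.0002,-.042],o['qpos'].round(2))
E
python3 -c "
from h import *
fin()"
```

```text
clock: 17.8
position: [0.4287, -0.1247, 0.2846]
tool_rot: [3.138, -0.002, 1.574]
force: [-0.3, 0.7, -0.9]
grip_width: 0.0152
finger_force: 59.0
(array([0.0754, 0.0895, 0.1071]), array([ 0.0021, -0.0033,  0.9735])) tip [0.42830358 0.03465659 0.32692382] [-0.64  0.21  0.94  1.98 -0.2   1.04  0.39]
```

Scaled: 0.09 m / 0.4 = 0.225, 0.05 m / 0.4 = 0.125, 0.83 rad / 1.5708 = 0.5284.

```bash
python3 -m creep '0,0.025,0.0375,0,0,0,0.1019 | 0,0.0625,0.075,0.025,0,0,0.2101 | 0,0.1,0.125,0.05,0,0,0.3183 | 0,0.15,0.175,0.1,0,0,0.4265 | 0,0.1875,0.225,0.15,0,0,0.5284'
python3 -c "
from h import *
fin()"
```

```text
clock: 18.42
position: [0.519, -0.0471, 0.2232]
tool_rot: [3.139, 0.001, 0.741]
force: [0.2, 0.2, -0.1]
grip_width: 0.0147
finger_force: 59.0
(array([-0.0016,  0.0007,  0.0452]), array([0.0022, 0.0006, 0.1415])) tip [0.63667762 0.06048777 0.26507346] [-0.73  0.53  1.01  1.89 -0.52  1.01 -0.32]
```

Scaled: 0.045 m / 0.4 = 0.1125, 0.03 m / 0.4 = 0.075, 0.14 rad / 1.5708 = 0.0891.

```bash
python3 -m creep '0,-0.0025,0,0.0375,0,0,0.0446 | 0,-0.0025,0,0.075,0,0,0.0891 | 0,-0.0025,0,0.1125,0,0,0.0891 | 0,-0.0025,0,0.1125,0,0,0.0891 | 0,-0.0025,0,0.1125,0,0,0.0891'
python3 - <<'E'
from h import *
np.set_printoptions(precision=4,suppress=True)
fin(); o=bot.observe(); print(o['qd'],o['finger_force'])
c=calibration('wrist'); p,d=grab_frame('wrist'); s,ds=grab_frame('side'); t,dt=grab_frame('top')
cv2.imwrite('pics/v7.png',np.hstack([cv2.resize(t[80:290,200:420],(400,382)),cv2.resize(s[150:310,190:400],(400,382))]))
W=cloud('top',dt); m=np.zeros_like(dt,bool); m[145:215,230:292]=1
print(cv2.minAreaRect(W[m&(W[...,2]>.028)&(W[...,2]<.045)][:,:2].astype(np.float32)))
W=cloud('wrist',d,c); T=R.from_euler('xyz',o['tool_rot']).as_matrix(); L=(W-o['position'])@T
b=(d>0)&(np.abs(L[...,1])<.015)&(L[...,0]>.055)&(L[...,0]<.165)&(np.abs(L[...,2]+.04)<.02); q=L[b]; print('blade slope',np.polyfit(q[:,0],q[:,2],1),np.polyfit(q[:,0],q[:,1],1))
E
```

```text
clock: 19.05
position: [0.5181, -0.0486, 0.1792]
tool_rot: [3.139, 0.0, 0.607]
force: [-0.0, -0.9, -0.9]
grip_width: 0.015
finger_force: 59.0
(array([0.0001, 0.0003, 0.0012]), array([0.0024, 0.    , 0.0067])) tip [0.6491 0.0422 0.2212] [-0.69  0.59  0.98  1.94 -0.61  0.94 -0.38]
[-0.0042 -0.004   0.0029 -0.0054 -0.0006  0.003  -0.0043] 58.99083852767944
((0.6916797161102295, 0.08645665645599365), (0.03379841148853302, 0.10438043624162674), 60.63766098022461)
blade slope [-0.0078 -0.0368] [ 0.0004 -0.0003]
```

View pics/v7.png

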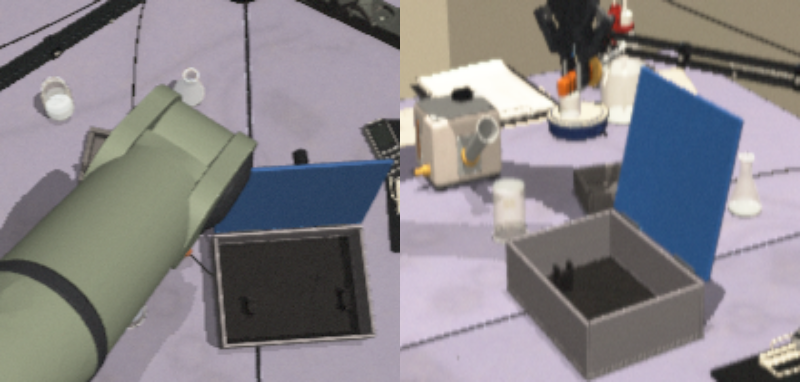

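The picture shows the case empty with the lid fully open, and the rod held over the tray. The beaker at (508,205) and flask at (745,190) are still standing. The tip is at (0.649,0.042,0.22), about the tray's centre, and the rod is level and still. Handing in.

```bash
python3 -c "
from h import *
print(job.job_done())"
```

```text
the job is handed in; nothing more can be done
None
```

I handed the job in at about 19 s with every step done; no verdict came back. The lid is open on its stop (1.85 rad), the rod was seated in the tube until the collar stopped and then drawn right out, and it is held level and still with its tip over the tray, 22 cm above the bench.

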